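# Unhitch a sled tow bar and hold it up for greasing

### The arm

A 7-joint arm with a two-finger parallel gripper is mounted at the origin on the work surface. World frame = base frame: x ahead of the robot, y to its left, z up, the work surface at z = 0. Lengths are in mm, angles in rad, forces in N, time in s.
With the tool pointing down it reaches from about 400 to 875 mm from the base axis. Payload 19.3 kg.
Tool frame: the origin (TCP) lies on the centre line of the jaws, within the pads' length; the fingertips stand 8 mm ahead of it and the grasp point (between the pads) lies 11 mm behind it (ctrl.tips_ahead is the distance from the TCP to the fingertips, in mm); z points along the fingers, y is the line along which they close (so a half turn about z gives the same grasp; the last joint's range is limited). The gripper opens to 85 mm and grips with 20 to 120 N. Pads are 22 mm wide; open, the fingers measure 114 mm over their backs; the gripper's body (76 mm by 85 mm) begins 54 mm behind the grasp point. The pads swing forward as they close: fully open they stand 13 mm farther back than shut.
Start: joints at [1.18, 0.521, -0.036, 1.599, 0.021, 1.021, -0.113], TCP at [197.051, -593.115, 239.291] pointing down, gripper open.
Joint ranges: [-2.91, 2.91], [-0.3, 2.13], [-1.5, 1.42], [0.17, 2.43], [-1.26, 4.41], [0.16, 1.93], [-2.52, 2.52]. Speed limits (rad/s): [1.89, 1.89, 2.39, 2.39, 3.01, 3.01, 3.01].

### API

Orientations are given as a 3x3 rotation matrix whose columns are the frame's x, y, z axes.
In Python, from bench import ctrl gives the robot as it stands.
- The arm moves only by the tool shift_gripper, called after "Call:" by a JSON object that holds its "op" and its "data", one argument or row to a line. Schema: {"type":"object","properties":{"plan":{"type":"string"},"aperture":{"type":"number"},"grip_force":{"type":"number"},"only":{"type":"string"},"quiet":{"type":"boolean"},"lines":{"type":"string"}},"required":["plan"],"additionalProperties":false}. plan is a string of 1 to 12 rows, one to a line, with the numbers parted by commas; each row has 6 numbers: dx, dy, dz in m, then a rotation vector rx, ry, rz in rad; each row is the pose to reach, as a shift and turn from the pose commanded when the call began, along the tool's axes at that moment; what a row does not reach only later rows make up. A row lasts 1/8 s, in which the tool goes at most 62.5 mm and 0.188 rad, less where a joint would pass 70% of its speed; a pose out of reach is approached as far as the arm can. aperture is the finger opening in mm, set as the call begins (left out keeps the last). The fingers move at their own pace and stop on an object; grip_force is the grip in N (left out, the last holds). Time passes only in rows, so rows that do not move let the fingers close. The tool returns the time, the measured TCP pose, the force, the opening and the grip force at its end. only (a regular expression) keeps the lines of the reply that match it, lines (a string "A,B") keeps lines A to B, and quiet returns only ok. Input that does not fit is refused with a message, and nothing moves.
- ctrl.get_obs(): the state, without advancing time (a new reading comes with each control period).
- ctrl.capture(name): name is "scene" or "top"; returns a dict with "image" (480x640x3 uint8, red, green, blue), "K" (3x3 intrinsics, pixels), "D" ([k1, k2, p1, p2, k3] as OpenCV has them; the pictures are not rectified), "R" (3x3) and "t" (3): a world point X has camera coordinates R X + t. Camera axes: x right, y down, z forward; pixel columns grow to the right and rows downward; lengths in mm; the calibration is good to about 2 mm. A picture is of the moment at which its call begins. There is no depth.
- ctrl.close_job(): hands the job in; it is judged then, once.
The state is a dict: "time": time; "joint_positions": joint angles; "joint_velocities": joint speeds; "tau": joint torques, N m; "tcp_pos": TCP position; "ee_rot": TCP orientation; "force": force on the tool from outside, world axes, zero at the start; "wrist_torque": the same for the moment, N m; "gripper_width": finger opening in mm; "gripper_force": force on a finger pad.
Only numpy, scipy, OpenCV 4.12 (cv2) and the standard library are available. Lean on these libraries where they do the work, as an engineer would, in place of code of your own. Each camera call takes 0.05 s, during which the arm holds its last target. There are 200 camera calls.

### The job

The cargo-sled tow bar on the bench stand is coupled to its tow ball and I want to grease the ball: pull the red safety pin up out of the tongue and lay it in the round black parts dish, then pull the yellow sprung latch sleeve (the black bow is its handle) back along the tongue, away from the ball, and keeping it pulled, swing the tongue smoothly up off the ball. Finish while holding it there in the gripper, still, with about 75 mm of air between the coupler's lower rim and the top of the ball, and leave everything else on the bench where it is.

Things in the scene. Friction and masses are not known exactly. Their poses are not given: they have to be found in the camera images.
- stand: Blue steel stand bolted to the bench, base 410 x 110 mm. Origin on the bench under the latch bow. Its x runs along the tongue from ball to pivot (about to the robot's left), z up. In its frame, mm, all at y = 0: ball axis x = -120, 48 mm ball centred at z = 105; safety pin x = 50; pivot x = 190, z = 115. Coupler dome 64 mm across, top z = 142; pivot ears to z = 145.
- tongue: Grey tongue (38 mm square tube, top 134 mm up) with steel coupler and latch, about 1 kg, hinged on the stand's pivot bolt. Origin on the pivot, x along it away from the ball, y the hinge. Swings up about y from level (on the ball) to 0.6 rad, ball end rising; falls back if let go. Lifting at the bow takes 7 to 12 N.
- pivot (a point): Pivot axis of the tongue, on the stand: 310 mm from the ball axis, 190 mm from the bow (latch shut), 115 mm above the bench.
- ball_top (a point): Topmost point of the tow ball, fixed, 129 mm above the bench.
- coupler_rim (a point): Centre of the coupler dome's lower rim, on the tongue, 310 mm from the pivot along the tongue and 15 mm below its axis; 100 mm above the bench when coupled. The air over the ball is this point's height less that of ball_top.
- latch (a joint): How far the yellow sleeve (50 mm wide, 76 mm long, top 141 mm up) is pulled along the tongue towards the pivot, m: 0 shut, 0.020 fully back. Spring: 5.6 N at 0, 12.6 N at 0.020, pulls it shut. Under about 0.011 the jaw holds the ball and the tongue cannot lift; off the ball it no longer matters. With the pin in it moves only 2 to 5 mm.
- latch_grip (a point): Middle of the latch's black bow: a round level bar 14 mm thick, 66 mm clear length, across the tongue (stand's y), 178 mm above the bench when coupled, 37 mm above the sleeve. Pinch it from above, fingers closing along the tongue; it takes both pull and lift and can turn in the grip as the tongue swings.
- pin: Steel safety pin upright in a through hole in the tongue just behind the sleeve. Origin at its lower tip, z up. Shaft 8 mm thick, 46 mm long, in a 10.5 mm hole; shoulder 16 mm across, 8 mm high; red grip 24 mm (along the tongue) x 14 mm (across it) x 32 mm high. 86 mm in all, 50 g; comes out straight up after 46 mm.
- pin_grip (a point): Centre of the pin's red grip, 70 mm above its tip; 158 mm above the bench with the pin in.
- dish: Round black parts dish on the bench, 156 mm across at the rim, 20 mm tall, wall 3 mm, floor 4 mm; origin at the centre of its foot. It stands to the right or to the left of the stand.
- grease_can: yellow round can with a red band and steel lid, 98 mm across, 104 mm tall; bystander, stands left or right, swapping places with the dish. Origin: centre of its foot
- wrench: steel wrench 210 mm long lying flat on the bench beyond the stand; bystander
- screwdriver: screwdriver 200 mm long lying flat on the bench on the robot's side of the stand; bystander
- spare_ball: spare steel tow ball, 90 mm tall, standing on its nut beyond the stand; bystander. Origin: centre of its foot
- mug: blue mug, 80 mm across, 95 mm tall, far to the right, handle on its side; bystander
- bearing_box: red carton 75 x 75 x 45 mm far to the left; bystander

How it is judged (in metres and radians):
On the way, in this order (a step that is already met when the one before it is completed fails the run):
1. the safety pin is out of the tongue and lies in the dish, let go (horizontal distance between pin_grip and dish below 0.08 m and horizontal distance between pin and dish below 0.074 m and height (world z) of each of pin_grip, pin below 0.05 m and contact force between the fingers and pin below 0.1 N and linear speed of pin below 0.05 m/s), for 0.2 s.
2. the latch is pulled back at least 12 mm with the tongue still down on the ball (value of joint latch above 0.012 m and height (world z) of coupler_rim below 0.108 m), for 0.1 s.
3. the tongue is up off the ball, in the fingers (height (world z) of coupler_rim above 0.149 m and contact force between the fingers and tongue above 2 N), for 0.1 s.
At the end, for the whole second after the job is handed in: The fingers hold the tongue still (over 2 N on it, under 0.1 rad/s), coupler rim 50 to 100 mm above the ball top; the pin lies in the dish let go, at most leaning on its rim (tip within 74 mm, grip within 80 mm of the centre, both under 50 mm high) (height (world z) of coupler_rim between 0.179 and 0.229 m and contact force between the fingers and tongue above 2 N and angular speed of tongue below 0.1 rad/s and horizontal distance between pin_grip and dish below 0.08 m and horizontal distance between pin and dish below 0.074 m and height (world z) of each of pin_grip, pin below 0.05 m and contact force between the fingers and pin below 0.1 N); the arm keeps its last pose, push and grip.
It fails at once if a bystander (grease can, wrench, screwdriver, spare ball, mug, bearing box) is moved more than 25 mm (distance of any of grease_can, wrench, screwdriver, spare_ball, mug, bearing_box from where it was at the start of the episode above 0.025 m).
It fails at once if the tongue is jerked or dropped (turns faster than 2 rad/s) (angular speed of tongue above 2 rad/s).
It also fails if it takes over 53 s, if anything falls off the work surface, if the arm or the gripper's body presses on something with over 40 N, if the wrist force passes 120 N, or if a joint passes its speed limit or range.

## Working session

There is one attempt and no reset: what is moved stays moved. The work goes in short steps, Python scripts to look and compute and a tool call to move; the robot and the scene stay as the last step left them, time stands still between calls to the robot, and variables do not carry over. Pictures are saved under pics/ and viewed, at most 10 in all, crops included, and the job is handed in when it is done.

```bash
ls; mkdir -p pics
```

Run:
```python
from bench import ctrl
import cv2
for n in("scene","top"):
    c=ctrl.capture(n); cv2.imwrite(f"pics/{n}0.png",c["image"][:,:,::-1])
    print(n,c["K"],c["D"],c["R"],c["t"])
o=ctrl.get_obs(); print(o["time"],o["tcp_pos"],o["ee_rot"],o["gripper_width"],ctrl.tips_ahead)
```

```text
bench.py
pics
scene [[567.37408872   0.         308.49804228]
 [  0.         567.37408872 240.78732226]
 [  0.           0.           1.        ]] [0.03173152 0.         0.         0.         0.        ] [[ 0.14356438  0.98962231 -0.00607872]
 [ 0.83192886 -0.12400994 -0.54084739]
 [-0.53598846  0.07258936 -0.84109878]] [-111.63925405 -457.63253987 1724.92508972]
top [[438.12453028   0.         317.0980238 ]
 [  0.         438.12453028 241.99433258]
 [  0.           0.           1.        ]] [-0.11004277  0.          0.          0.          0.        ] [[ 0.01971565 -0.99972467 -0.01272348]
 [-0.99087353 -0.01784066 -0.13360894]
 [ 0.13334516  0.01524155 -0.99095245]] [ -6.97976559 616.69021502 945.94139878]
0.1 [ 196.96833909 -592.87082655  238.81957866] [[ 9.48989209e-01  3.15308356e-01 -3.47778032e-04]
 [ 3.15308545e-01 -9.48988791e-01  8.92724718e-04]
 [-4.85538908e-05 -9.56843510e-04 -9.99999541e-01]] 85.07381868976223 8.0
```

View pics/scene0.png

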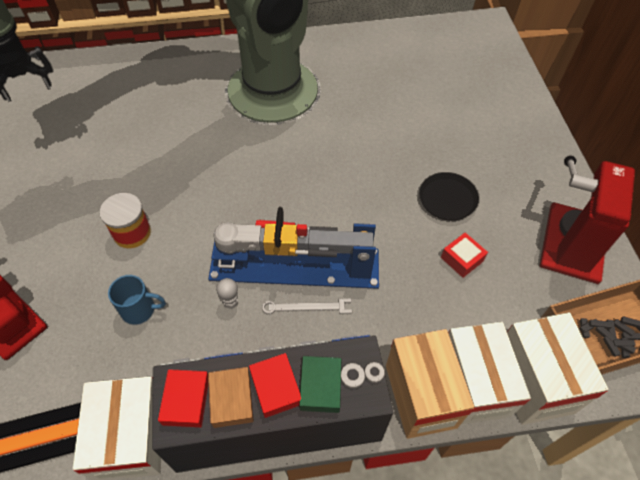

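View pics/top0.png

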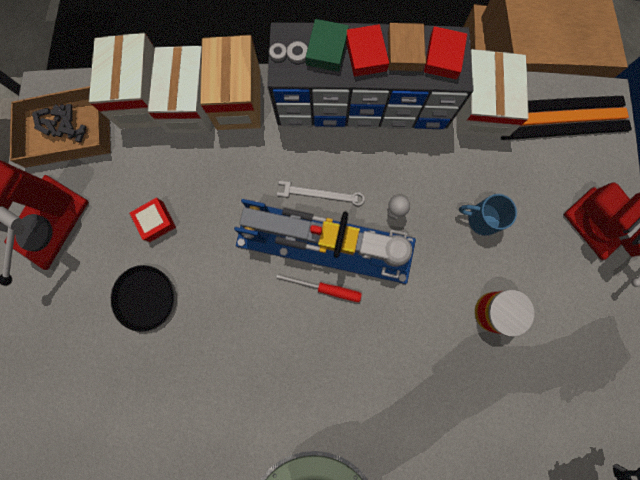

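The scene view shows the stand at about (295,255), the red pin by (303,230), the bow at (280,228) and the dish at (449,196). In the top view the stand is at about (327,243), the pin at (316,230), the bow at (342,234) and the dish at (143,298), so the dish is on the left. I'll enlarge both.

Run:
```python
import cv2
a=cv2.imread("pics/scene0.png");b=cv2.imread("pics/top0.png")
cv2.imwrite("pics/sc1.png",cv2.resize(a[195:295,200:390],None,fx=4,fy=4,interpolation=cv2.INTER_CUBIC))
cv2.imwrite("pics/tc1.png",cv2.resize(b[190:290,230:420],None,fx=4,fy=4,interpolation=cv2.INTER_CUBIC))
```

```text
(no output)
```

View pics/sc1.png

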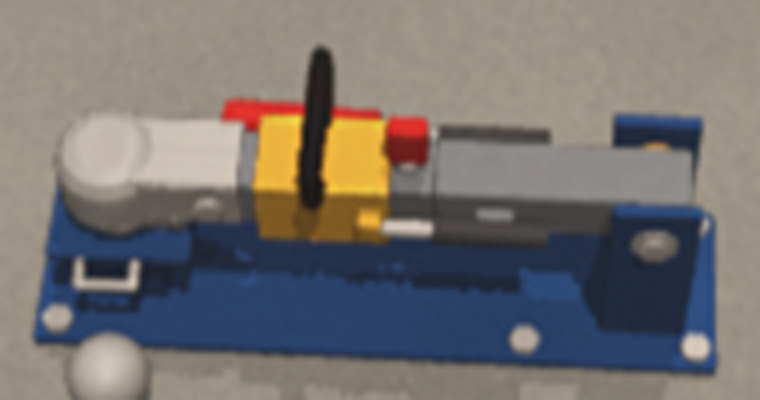

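View pics/tc1.png

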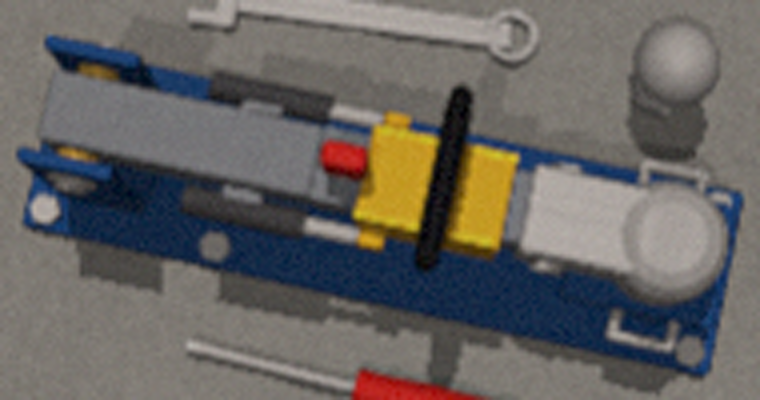

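In the scene crop (4x, offset 200,195), the bow bar's middle is at about (318,106) and the pin grip's centre at (407.5,141.5). In the top crop (4x, offset 230,190), the bar's ends are (460,92) and (428,262), and the grip's centre is (345,158). I'll triangulate these.

Create h.py:
```python
import numpy as np, cv2
from bench import ctrl
def ray(c,u):
    n=cv2.undistortPoints(np.array([[u]],float),c["K"],np.array(c["D"]))[0,0]
    R=np.array(c["R"]);t=np.array(c["t"]);d=R.T@np.r_[n,1];return -R.T@t,d/np.linalg.norm(d)
def tri(cs,us):
    A=0;b=0;P=[]
    for c,u in zip(cs,us):
        o,d=ray(c,u);M=np.eye(3)-np.outer(d,d);A=A+M;b=b+M@o;P.append((o,M))
    X=np.linalg.solve(A,b);return X,[np.linalg.norm(M@(X-o)) for o,M in P]
def atz(c,u,z):
    o,d=ray(c,u);return o+d*(z-o[2])/d[2]
S=lambda p:(200+(p[0]-1.5)/4,195+(p[1]-1.5)/4)
T=lambda p:(230+(p[0]-1.5)/4,190+(p[1]-1.5)/4)
```

Run:
```python
from h import *
s=ctrl.capture("scene");t=ctrl.capture("top");cs=(s,t);np.set_printoptions(precision=1,suppress=True)
print("bow",tri(cs,(S((318,106)),T((444,177)))))
print("pin",tri(cs,(S((407.5,141.5)),T((345,158)))), "pin top z174 from top",atz(t,T((345,158)),158),"scene",atz(s,S((407.5,141.5)),158))
print("bow@178",atz(t,T((444,177)),178),atz(s,S((318,106)),178))
print("bow ends",atz(t,T((460,94)),178),atz(t,T((428,260)),178))
print("dome top",atz(t,T((674,241)),128),atz(s,S((105,162)),128))
print("ears mid top",atz(t,T(((94+64)/2,(52+165)/2)),145))
D=[]
for c,(x,y) in ((s,(449,196)),(t,(143,298))):
    im=c["image"].max(2);m=np.zeros_like(im);m[y-45:y+45,x-45:x+45]=(im[y-45:y+45,x-45:x+45]<60)
    n,l,st,ce=cv2.connectedComponentsWithStats(m);k=1+st[1:,4].argmax();q=np.argwhere(l==k)[:,::-1].astype(np.int32)
    e=cv2.fitEllipse(cv2.convexHull(q));print("dish",e,st[k]);D.append(e[0])
print(tri(cs,D),atz(s,D[0],18),atz(t,D[1],18))
print(ctrl.get_obs()["joint_positions"], ctrl.get_obs()["force"])
```

```text
bow (array([613.8, -41.1, 186.6]), [np.float64(1.376563649579912), np.float64(1.3765636495798956)])
pin (array([626.5,   6.5, 160.1]), [np.float64(0.7443867984767303), np.float64(0.7443867984767332)]) pin top z174 from top [626.8   5.8 158. ] scene [625.2   7.4 158. ]
bow@178 [615.1 -42.8 178. ] [608.  -39.5 178. ]
bow ends [656.3 -50.2 178. ] [574.4 -35.6 178. ]
dome top [ 591.7 -163.2  128. ] [ 593.7 -161.8  128. ]
ears mid top [652.2 142.3 145. ]
dish ((448.2962646484375, 196.19924926757812), (47.080810546875, 59.50699996948242), 100.93350982666016) [ 419  173   60   48 2219]
dish ((142.86363220214844, 298.2154846191406), (64.82035827636719, 66.36380004882812), 30.748735427856445) [ 111  265   66   67 3361]
(array([480.6, 411. ,  13.5]), [np.float64(1.4026126638011087), np.float64(1.4026126638011933)]) [483.4 410.6  18. ] [480.7 407.5  18. ]
[ 1.2  0.5 -0.   1.6  0.   1.  -0.1] [-0.1  0.9 -0.3]
```
Fit axis: ball (592,-163), bow (614,-42), pin (626,6.5), pivot(652,142). Direction from ball to pivot: (60,305)/310.8 =(0.19,0.98). Angle 11.1° from y. Bow expected from ball +120*: (615.5,-45); pin: +170 → (625,4); good. Bow ends dir: (82,-14.6): perpendicular angle 10.1°. So axis u=(0.185,0.983). Bow ~(615,-43), pin ~(626,6). Within 2mm.

The points agree with the geometry. Bow is at about (615,-43) and pin at about (626,6), with the tongue axis along (0.186,0.983). The dish centre is about (481.5,409.5). Next I'll go above the pin with the jaws closing along the tongue.

Add to h.py:
```python
from scipy.spatial.transform import Rotation as Ro
YT=np.deg2rad(-100.7)
def down(a): y=np.array([np.cos(a),np.sin(a),0]);z=np.array([0,0,-1.]);return np.c_[np.cross(y,z),y,z]
def go(p,Rt):
    o=ctrl.get_obs();R=np.array(o["ee_rot"])
    print("t",o["time"],"delta",np.round(R.T@(np.array(p)-o["tcp_pos"]),1),"rot",np.round(Ro.from_matrix(R.T@Rt).as_rotvec(),3),"F",np.round(o["force"],1),"w",o["gripper_width"])
```

```bash
python3 -c "
from h import *
go([625.5,6,225],down(YT))"
```

```text
t 0.2 delta [ 595.5 -433.3   14.2] rot [-0.001  0.     0.508] F [-0.1  0.9 -0.3] w 86.08931527109378
```

The rows are not in the units I measure in: shifts go in m. I convert before sending: 595.5 mm is 0.5955, 550 mm is 0.55.

Call:
{"op": "shift_gripper", "data": {
  "plan": "0.05,-0.036,0.001,0,0,0.05\n0.1,-0.072,0.002,0,0,0.1\n0.15,-0.108,0.004,0,0,0.15\n0.2,-0.144,0.006,0,0,0.2\n0.25,-0.181,0.008,0,0,0.25\n0.3,-0.217,0.01,0,0,0.3\n0.35,-0.253,0.012,0,0,0.35\n0.4,-0.29,0.014,0,0,0.4\n0.45,-0.326,0.014,0,0,0.45\n0.5,-0.363,0.014,0,0,0.5\n0.55,-0.4,0.014,0,0,0.508\n0.5955,-0.4333,0.0142,0,0,0.508",
  "aperture": 38,
  "grip_force": 40
}}

```text
time: 1.7
tcp_pos: [626.5, 8.0, 225.0]
ee_rot: [[0.983, -0.186, -0.0], [-0.186, -0.983, 0.0], [-0.0, -0.0, -1.0]]
force: [0.1, -1.1, 0.6]
gripper_width: 38.0
gripper_force: 0.0
```

Call:
{"op": "shift_gripper", "data": {
  "plan": "0,0,0,0,0,0\n0,0,0,0,0,0"
}}

```text
time: 1.95
tcp_pos: [625.3, 5.5, 224.7]
ee_rot: [[0.983, -0.186, -0.001], [-0.186, -0.983, -0.0], [-0.001, 0.001, -1.0]]
force: [0.1, -0.7, -0.6]
gripper_width: 38.0
gripper_force: 0.0
```

```bash
python3 -c "
from h import *
go([625.5,6,155],down(YT))
import cv2
for n in('scene','top'):
    c=ctrl.capture(n); cv2.imwrite('pics/'+n+'2.png',c['image'][:,:,::-1])
a=cv2.imread('pics/scene2.png')[150:290,210:400];b=cv2.imread('pics/top2.png')[170:310,230:420]
cv2.imwrite('pics/c2.png',cv2.resize(cv2.hconcat([a,b]),None,fx=2.1,fy=2.1,interpolation=cv2.INTER_CUBIC))"
```

```text
t 1.95 delta [ 0.2 -0.6 69.7] rot [ 0.001  0.001 -0.   ] F [ 0.1 -0.7 -0.6] w 38.01645181162556
```

View pics/c2.png

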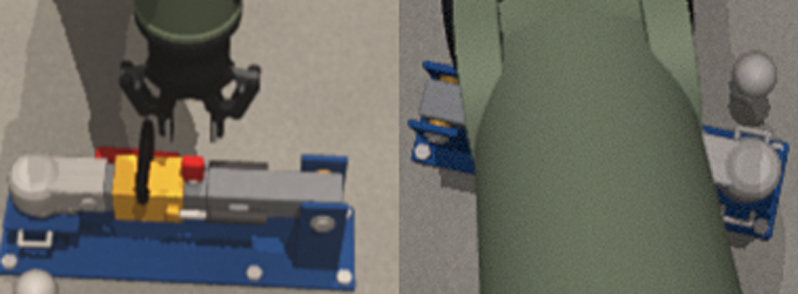

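The jaws straddle the pin at about (193,168) in the left half. The ball-side finger is clear behind the bow at (147,160). Next: descend and close.

Converted, 50 mm is 0.05, 25 mm is 0.025.

Call:
{"op": "shift_gripper", "data": {
  "plan": "0,0,0.025,0,0,0\n0,0,0.05,0,0,0\n0,0,0.064,0,0,0\n0,-0.0005,0.07,0,0,0\n0,-0.0005,0.07,0,0,0"
}}

```text
time: 2.68
tcp_pos: [625.8, 6.2, 155.4]
ee_rot: [[0.982, -0.186, 0.0], [-0.186, -0.982, 0.0], [0.0, -0.0, -1.0]]
force: [-0.5, 0.4, 0.5]
gripper_width: 37.9
gripper_force: 0.0
```

Call:
{"op": "shift_gripper", "data": {
  "plan": "0,0,0,0,0,0\n0,0,0,0,0,0\n0,0,0,0,0,0\n0,0,0,0,0,0",
  "aperture": 0,
  "grip_force": 50
}}

```text
time: 3.18
tcp_pos: [626.1, 6.3, 155.9]
ee_rot: [[0.983, -0.186, 0.001], [-0.186, -0.983, 0.0], [0.001, -0.0, -1.0]]
force: [-1.4, 0.1, 6.5]
gripper_width: 23.2
gripper_force: 49.8
```

Converted, -85 mm is -0.085, -65 mm is -0.065.

Call:
{"op": "shift_gripper", "data": {
  "plan": "0,0,-0.01,0,0,0\n0,0,-0.025,0,0,0\n0,0,-0.045,0,0,0\n0,0,-0.065,0,0,0\n0,0,-0.085,0,0,0\n0,0,-0.085,0,0,0"
}}

```text
time: 3.92
tcp_pos: [626.4, 6.4, 242.3]
ee_rot: [[0.982, -0.186, 0.003], [-0.186, -0.983, 0.0], [0.003, -0.001, -1.0]]
force: [0.3, -0.3, -1.7]
gripper_width: 22.9
gripper_force: 49.0
```

```bash
python3 -c "
from h import *
import cv2
for n in('scene','top'):
    c=ctrl.capture(n); cv2.imwrite('pics/'+n+'3.png',c['image'][:,:,::-1])
a=cv2.imread('pics/scene3.png')[130:290,210:400];
cv2.imwrite('pics/c3.png',cv2.resize(a,None,fx=3,fy=3,interpolation=cv2.INTER_CUBIC))"
```

```text
(no output)
```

View pics/c3.png

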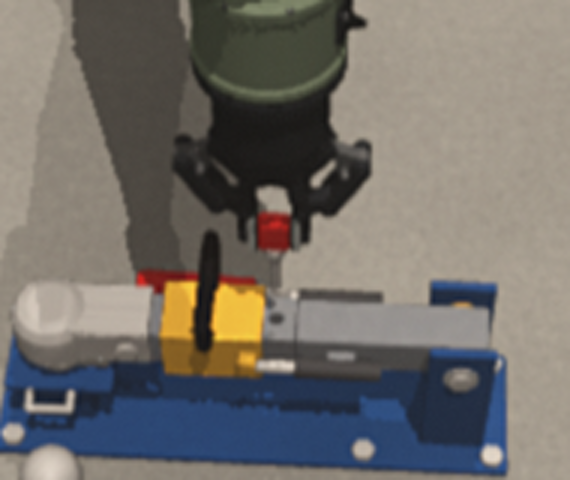

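The pin is out of the tongue and upright in the jaws, with the hole visible at (275,318) below it. Next I'll carry it to the dish, yawing so that the jaws close along the radius.

Add to h.py:
```python
C=np.array([481.5,409.5,0]);rh=np.array([C[0],C[1],0])/np.hypot(*C[:2]);th=np.cross([0,0,1],rh)
def lay(a,out=38,zt=10):
    d=np.sin(a)*th+np.array([0,0,-np.cos(a)]);Rt=np.c_[np.cross(rh,d),rh,d]
    return C+out*th+[0,0,zt]-68*d,Rt
```

```bash
python3 -c "
from h import *
p,R=lay(0.0);p[2]=200;print(p,R);go(p,R)"
```

```text
[456.88150803 438.44701803 200.        ] [[-0.64785505  0.76176363  0.        ]
 [ 0.76176363  0.64785505  0.        ]
 [ 0.          0.         -1.        ]]
t 4.025 delta [-246.2 -393.2   40.2] rot [ 0.    -0.    -2.463] F [ 0.  -0.2 -0.6] w 22.96458046791516
```

Call:
{"op": "shift_gripper", "data": {
  "plan": "-0.02,-0.033,0,0,0,-0.18\n-0.041,-0.066,0,0,0,-0.36\n-0.062,-0.099,0,0,0,-0.54\n-0.083,-0.132,0,0,0,-0.72\n-0.104,-0.165,0,0,0,-0.9\n-0.125,-0.198,0,0,0,-1.08\n-0.146,-0.231,0,0,0,-1.26\n-0.167,-0.264,0,0,0,-1.44\n-0.188,-0.297,0.01,0,0,-1.62\n-0.208,-0.33,0.02,0,0,-1.8\n-0.228,-0.363,0.03,0,0,-1.98\n-0.246,-0.393,0.04,0,0,-2.16"
}}

```text
time: 5.52
tcp_pos: [456.2, 439.3, 199.1]
ee_rot: [[-0.397, 0.918, -0.001], [0.918, 0.397, -0.0], [-0.0, -0.001, -1.0]]
force: [0.0, -0.3, -0.5]
gripper_width: 23.2
gripper_force: 49.0
```

```bash
python3 -c "
from h import *
print(ctrl.get_obs()['joint_positions'])
for a in (0.4,0.87):
  p,R=lay(a,zt=12 if a>.8 else 60);print(p);go(p,R)"
```

```text
[-0.43750348  0.65067272 -0.65408625  1.59115974  0.4377977   1.05164905
 -0.80558041]
[474.03699957 418.27517633 122.63214759]
t 5.525 delta [-26.3   8.1  76.4] rot [ 0.058  0.397 -0.293] F [ 0.  -0.3 -0.5] w 23.178529572111973
[490.55336472 398.85483489  55.84820521]
t 5.525 delta [-50.7  15.6 143.2] rot [ 0.128  0.863 -0.278] F [ 0.  -0.3 -0.5] w 23.178529572111973
```

Converted, 5 mm is 0.005, 3 mm is 0.003.

Call:
{"op": "shift_gripper", "data": {
  "plan": "-0.008,0.003,0.015,0.02,0.15,-0.28\n-0.017,0.005,0.035,0.045,0.32,-0.29\n-0.026,0.008,0.06,0.07,0.48,-0.29\n-0.035,0.011,0.085,0.09,0.64,-0.285\n-0.044,0.014,0.1,0.11,0.8,-0.28\n-0.0507,0.0156,0.11,0.128,0.863,-0.278\n-0.0507,0.0156,0.12,0.128,0.863,-0.278\n-0.0507,0.0156,0.12,0.128,0.863,-0.278"
}}

```text
time: 6.52
tcp_pos: [490.2, 398.5, 79.9]
ee_rot: [[-0.417, 0.765, -0.492], [0.494, 0.644, 0.584], [0.763, 0.001, -0.646]]
force: [0.0, 1.3, -0.3]
gripper_width: 23.1
gripper_force: 49.1
```

```bash
python3 -c "
from h import *
print(ctrl.get_obs()['joint_positions'])
p,R=lay(0.87,zt=12);print(p);go(p,R)
import cv2
for n in('scene','top'):
    c=ctrl.capture(n); cv2.imwrite('pics/'+n+'4.png',c['image'][:,:,::-1])
a=cv2.imread('pics/scene4.png')[90:270,360:550];b=cv2.imread('pics/top4.png')[200:380,60:250]
cv2.imwrite('pics/c4.png',cv2.resize(cv2.hconcat([a,b]),None,fx=2.1,fy=2.1,interpolation=cv2.INTER_CUBIC))"
```

```text
[ 0.18328619  1.2157604  -1.05705726  1.52513847  0.13671671  0.94850824
  0.11054145]
[490.55336472 398.85483489  55.84820521]
t 6.525 delta [-18.4   0.5  15.6] rot [ 0.004  0.001 -0.003] F [ 0.   1.3 -0.3] w 23.083306675335617
```

View pics/c4.png

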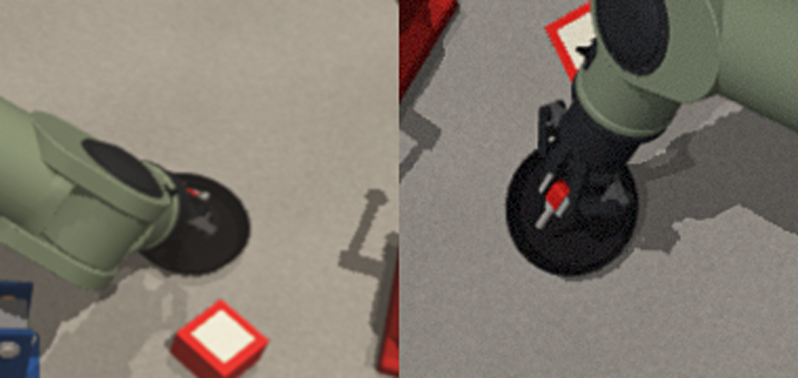

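The pin, at about (550,205) in the right half, hangs tilted inside the dish circle. The arm is clear of the box. Next: lower it and release.

Converted, -8 mm is -0.008, -18.4 mm is -0.0184.

Call:
{"op": "shift_gripper", "data": {
  "plan": "-0.008,0,0.007,0,0,0\n-0.014,0,0.012,0,0,0\n-0.0184,0.0005,0.0156,0,0,0\n-0.0184,0.0005,0.0156,0,0,0\n-0.0184,0.0005,0.0156,0,0,0"
}}

```text
time: 7.25
tcp_pos: [491.7, 398.2, 56.2]
ee_rot: [[-0.416, 0.766, -0.491], [0.494, 0.643, 0.586], [0.764, 0.001, -0.645]]
force: [-0.1, -0.1, 0.6]
gripper_width: 23.3
gripper_force: 49.1
```

Converted, -3 mm is -0.003, 2.6 mm is 0.0026.

Call:
{"op": "shift_gripper", "data": {
  "plan": "-0.002,0,0.0017,0,0,0\n-0.003,0,0.0026,0,0,0\n-0.003,0,0.0026,0,0,0"
}}

```text
time: 7.62
tcp_pos: [491.6, 398.1, 51.9]
ee_rot: [[-0.415, 0.766, -0.491], [0.494, 0.643, 0.585], [0.764, 0.001, -0.645]]
force: [0.2, -0.5, -0.9]
gripper_width: 23.0
gripper_force: 49.1
```

Call:
{"op": "shift_gripper", "data": {
  "plan": "0,0,0,0,0,0\n0,0,0,0,0,0\n0,0,0,0,0,0\n0,0,0,0,0,0",
  "aperture": 50,
  "grip_force": 50
}}

```text
time: 8.12
tcp_pos: [491.7, 398.1, 52.0]
ee_rot: [[-0.416, 0.766, -0.491], [0.494, 0.643, 0.585], [0.764, 0.001, -0.645]]
force: [0.3, -0.6, -0.7]
gripper_width: 50.1
gripper_force: 0.0
```

Call:
{"op": "shift_gripper", "data": {
  "plan": "0,0,-0.015,0,0,0\n0,0,-0.04,0,0,0\n0,0,-0.075,0,0,0\n0,0,-0.115,0,0,0"
}}

```text
time: 8.62
tcp_pos: [548.9, 329.6, 127.5]
ee_rot: [[-0.416, 0.766, -0.491], [0.494, 0.643, 0.586], [0.764, 0.001, -0.645]]
force: [0.4, 0.5, -0.0]
gripper_width: 50.3
gripper_force: 0.0
```

```bash
python3 -c "
from h import *
import cv2
for n in('scene','top'):
    c=ctrl.capture(n); cv2.imwrite('pics/'+n+'5.png',c['image'][:,:,::-1])
a=cv2.imread('pics/scene5.png')[90:270,360:550];b=cv2.imread('pics/top5.png')[200:380,60:250]
cv2.imwrite('pics/c5.png',cv2.resize(cv2.hconcat([a,b]),None,fx=2.1,fy=2.1,interpolation=cv2.INTER_CUBIC))
go([480,330,240],down(YT+np.pi))"
```

```text
t 8.725 delta [115.6 -53.9 -35.7] rot [ 0.303 -0.83  -0.645] F [ 0.6 -0.1 -0. ] w 49.74725944275625
```

View pics/c5.png

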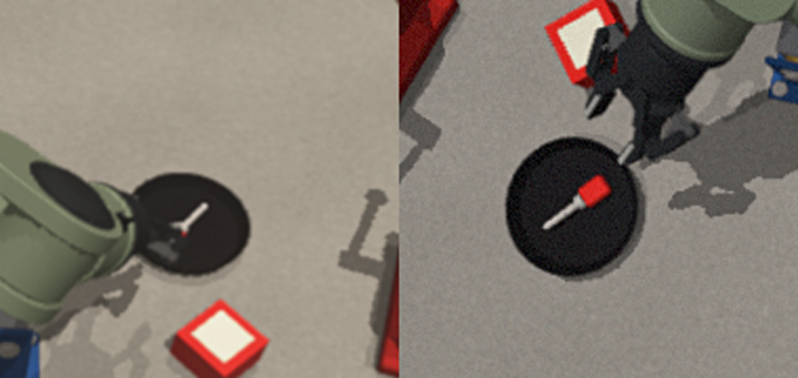

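The pin lies flat in the dish, tip at (545,227) and grip at (594,190) in the right half, inside the circle. Next I'll raise, level the tool and go to the bow.

Call:
{"op": "shift_gripper", "data": {
  "plan": "0.019,-0.005,-0.02,0,0,0\n0.038,-0.015,-0.034,0.05,-0.14,-0.11\n0.058,-0.025,-0.034,0.1,-0.28,-0.22\n0.077,-0.035,-0.035,0.15,-0.42,-0.33\n0.096,-0.045,-0.035,0.2,-0.55,-0.43\n0.115,-0.054,-0.0357,0.25,-0.69,-0.54\n0.1156,-0.054,-0.0357,0.303,-0.83,-0.645\n0.1156,-0.054,-0.0357,0.303,-0.83,-0.645"
}}

```text
time: 9.72
tcp_pos: [473.5, 334.2, 239.8]
ee_rot: [[-0.985, 0.174, -0.0], [0.174, 0.985, -0.001], [-0.0, -0.001, -1.0]]
force: [-0.4, 0.1, -0.1]
gripper_width: 50.1
gripper_force: 0.0
```

```bash
python3 -c "
from h import *
print(ctrl.get_obs()['joint_positions'])
go([615,-43,240],down(YT+np.pi))"
```

```text
[-0.02643482  0.64497994 -1.0477088   1.68693667  0.60159344  1.17010599
  0.16204664]
t 9.725 delta [-2.048e+02 -3.469e+02  1.000e-01] rot [-0.001  0.     0.012] F [-0.4  0.1 -0.1] w 50.056782654947376
```

Converted, -346.9 mm is -0.3469, -304 mm is -0.304.

Call:
{"op": "shift_gripper", "data": {
  "plan": "-0.025,-0.043,0,0,0,0.012\n-0.051,-0.087,0,0,0,0.012\n-0.077,-0.13,0,0,0,0.012\n-0.103,-0.174,0,0,0,0.012\n-0.129,-0.217,0,0,0,0.012\n-0.154,-0.26,0,0,0,0.012\n-0.18,-0.304,0,0,0,0.012\n-0.2048,-0.3469,0,0,0,0.012\n-0.2048,-0.3469,0,0,0,0.012\n-0.2048,-0.3469,0,0,0,0.012"
}}

```text
time: 10.98
tcp_pos: [614.7, -45.5, 237.2]
ee_rot: [[-0.981, 0.193, -0.005], [0.193, 0.981, 0.001], [0.005, 0.0, -1.0]]
force: [-0.2, -0.1, 0.9]
gripper_width: 50.0
gripper_force: 0.0
```

```bash
python3 -c "
from h import *
print(ctrl.get_obs()['joint_positions'])
go([615,-43.5,166],down(YT+np.pi))
import cv2
c=ctrl.capture('scene'); cv2.imwrite('pics/scene6.png',c['image'][:,:,::-1])
a=cv2.imread('pics/scene6.png')[120:290,200:400]
cv2.imwrite('pics/c6.png',cv2.resize(a,None,fx=3.5,fy=3.5,interpolation=cv2.INTER_CUBIC))"
```

```text
[ 0.61859914  0.70567732 -1.0302361   1.58711544  0.63066114  1.22078668
  0.84400284]
t 10.975 delta [-0.2  2.  71.2] rot [ 0.    -0.005 -0.007] F [-0.2 -0.1  0.9] w 49.96703071750261
```

View pics/c6.png

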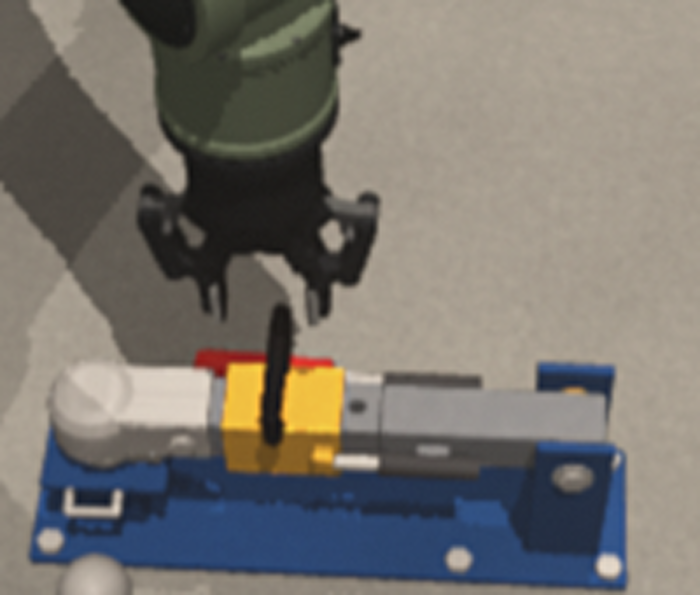

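The jaws, midpoint about (267,318), straddle the bow bar at about (280,355), with a few mm to correct. Next: descend and close.

Converted, 50 mm is 0.05, 2 mm is 0.002.

Call:
{"op": "shift_gripper", "data": {
  "plan": "0,0.001,0.025,0,-0.005,-0.007\n0,0.002,0.05,0,-0.005,-0.007\n0,0.002,0.065,0,-0.005,-0.007\n0,0.002,0.071,0,-0.005,-0.007\n0,0.002,0.071,0,-0.005,-0.007"
}}

```text
time: 11.65
tcp_pos: [615.4, -43.6, 166.3]
ee_rot: [[-0.983, 0.185, 0.001], [0.185, 0.983, -0.001], [-0.001, -0.001, -1.0]]
force: [-0.1, -0.4, 0.0]
gripper_width: 49.9
gripper_force: 0.0
```

Call:
{"op": "shift_gripper", "data": {
  "plan": "0,0,0,0,0,0\n0,0,0,0,0,0\n0,0,0,0,0,0\n0,0,0,0,0,0\n0,0,0,0,0,0",
  "aperture": 0,
  "grip_force": 60
}}

```text
time: 12.28
tcp_pos: [615.7, -43.4, 166.7]
ee_rot: [[-0.983, 0.185, 0.002], [0.185, 0.983, -0.001], [-0.002, -0.0, -1.0]]
force: [-0.5, 2.4, 5.9]
gripper_width: 11.9
gripper_force: 58.5
```

```bash
python3 -c "
from h import *
print(ctrl.get_obs()['joint_positions'])"
```

```text
[ 0.58913804  0.77750552 -0.97995523  1.65619451  0.71263495  1.10247267
  0.78790148]
```

Call:
{"op": "shift_gripper", "data": {
  "plan": "0,0.004,0,0,0,0\n0,0.008,0,0,0,0\n0,0.012,0,0,0,0\n0,0.015,0,0,0,0\n0,0.017,0,0,0,0\n0,0.017,0,0,0,0\n0,0.017,0,0,0,0"
}}

```text
time: 13.15
tcp_pos: [618.6, -29.3, 166.6]
ee_rot: [[-0.982, 0.187, 0.001], [0.187, 0.982, -0.004], [-0.002, -0.004, -1.0]]
force: [-4.2, -10.2, 12.1]
gripper_width: 12.2
gripper_force: 59.3
```

Call:
{"op": "shift_gripper", "data": {
  "plan": "0,0.001,0,0,0,0\n0,0.002,0,0,0,0\n0,0.002,0,0,0,0\n0,0.002,0,0,0,0",
  "grip_force": 70
}}

```text
time: 13.65
tcp_pos: [618.9, -27.5, 166.7]
ee_rot: [[-0.982, 0.187, 0.001], [0.187, 0.982, -0.004], [-0.002, -0.004, -1.0]]
force: [-3.1, -10.1, 12.5]
gripper_width: 12.0
gripper_force: 68.2
```

Call:
{"op": "shift_gripper", "data": {
  "plan": "0,0.0008,-0.0022,0,0,0\n0,0.0017,-0.0043,0,0,0\n0,0.0034,-0.0086,0,0,0\n0,0.0053,-0.0129,0,0,0\n0,0.0072,-0.0171,0,0,0\n0,0.0093,-0.0212,0,0,0\n0,0.0114,-0.0253,0,0,0"
}}

```text
time: 14.52
tcp_pos: [620.8, -17.2, 190.7]
ee_rot: [[-0.982, 0.187, -0.0], [0.187, 0.982, -0.005], [-0.001, -0.005, -1.0]]
force: [2.1, -12.6, -6.7]
gripper_width: 11.7
gripper_force: 68.0
```

Converted, -29 mm is -0.029, -19.5 mm is -0.0195.

Call:
{"op": "shift_gripper", "data": {
  "plan": "0,0.0023,-0.004,0,0,0\n0,0.0046,-0.008,0,0,0\n0,0.0071,-0.012,0,0,0\n0,0.0096,-0.0157,0,0,0\n0,0.0123,-0.0195,0,0,0\n0,0.015,-0.0233,0,0,0\n0,0.0175,-0.0265,0,0,0\n0,0.0195,-0.029,0,0,0\n0,0.0195,-0.029,0,0,0\n0,0.0195,-0.029,0,0,0\n0,0.0195,-0.029,0,0,0"
}}

```text
time: 15.9
tcp_pos: [624.6, 1.8, 219.7]
ee_rot: [[-0.982, 0.188, 0.0], [0.188, 0.982, -0.006], [-0.001, -0.005, -1.0]]
force: [1.9, -14.4, -3.7]
gripper_width: 11.8
gripper_force: 68.2
```

```bash
python3 -c "
from h import *
import cv2
c=ctrl.capture('scene'); cv2.imwrite('pics/scene7.png',c['image'][:,:,::-1])
c=ctrl.capture('top'); cv2.imwrite('pics/top7.png',c['image'][:,:,::-1])
a=cv2.imread('pics/scene7.png')[120:290,200:400]
cv2.imwrite('pics/c7.png',cv2.resize(a,None,fx=3.5,fy=3.5,interpolation=cv2.INTER_CUBIC))"
```

```text
(no output)
```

View pics/c7.png

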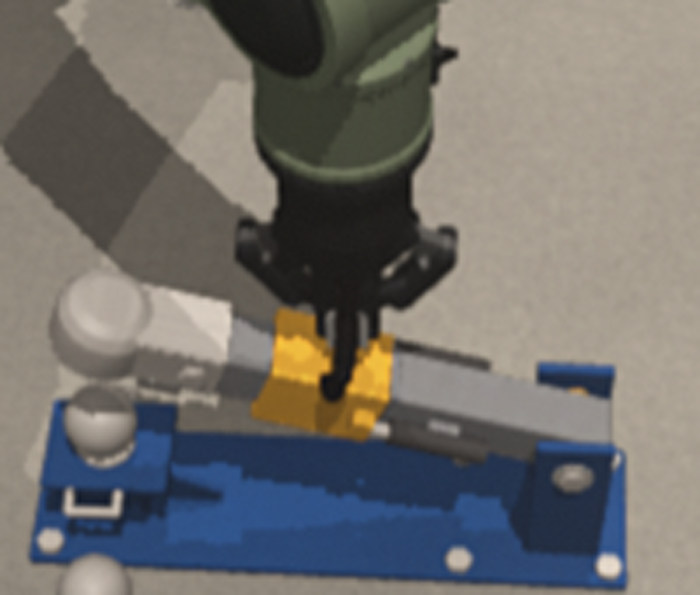

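The tongue is up and held. The dome is at about (101,322) and the bare ball at (100,425). I'll check the height from the picture and confirm it is still.

Call:
{"op": "shift_gripper", "data": {
  "plan": "0,0,0,0,0,0\n0,0,0,0,0,0\n0,0,0,0,0,0"
}}

```text
time: 16.38
tcp_pos: [624.6, 1.7, 219.7]
ee_rot: [[-0.982, 0.188, 0.0], [0.188, 0.982, -0.006], [-0.001, -0.005, -1.0]]
force: [2.7, -13.2, -4.0]
gripper_width: 11.7
gripper_force: 68.2
```

```bash
python3 -c "
from h import *
c=ctrl.capture('scene');u=np.array([.186,.9825,0]);piv=np.array([592.5,-162.5,0])+310*u
for ph in (0,.26,.33,.4):
    s,k=np.sin(ph),np.cos(ph);X=piv+u*(-310*k+13*s)+[0,0,115+310*s+13*k]
    p=cv2.projectPoints(X,cv2.Rodrigues(np.array(c['R']))[0],np.array(c['t']),c['K'],np.array(c['D']))[0][0,0]
    print(ph,'rim',115+310*s-15*k,(p-[200,120])*3.5)"
```

```text
0 rim 100.0 [ 89.4072139  401.47593942]
0.26 rim 180.1991214145504 [ 95.04249309 331.26687879]
0.33 rim 201.26270364948337 [102.55339035 312.02754447]
0.4 rim 221.9037712056384 [112.75762101 292.84808068]
```

The kinematics and the picture agree on a rim height of about 201 mm, which leaves about 72 mm of air. The tongue is still and gripped, so I'm handing in.

```bash
python3 -c "
from bench import ctrl
print(ctrl.close_job())"
```

```text
the job is handed in; nothing more can be done
None
```

I laid the pin in the dish, pulled the latch back about 16 mm and swung the tongue up; it was held still with about 72 mm of air over the ball when I handed in at about 16 s (no verdict shown).

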